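# Push the router jig's index pins home in order

## Robot

A 6-joint arm with a two-finger parallel gripper is mounted at the origin on the work surface. World frame = base frame: x ahead of the robot, y to its left, z up, the work surface at z = 0. Lengths are in m, angles in rad, forces in N, time in s.
With the tool pointing down it reaches from about 0.3 to 0.775 m from the base axis. Payload 14.6 kg.
Tool frame: the origin (TCP) lies on the centre line of the jaws, within the pads' length; the fingertips stand 19 mm ahead of it and the grasp point (between the pads) is the TCP; y points along the fingers, x is the direction in which the jaws open and shut, and the axes are right-handed (so a half turn about y gives the same grasp; the last joint's range is limited). The gripper opens to 94 mm and grips with 3 to 60 N. Pads are 16 mm wide; open, the fingers measure 119 mm over their backs; the gripper's body (75 mm by 177 mm) begins 78 mm behind the grasp point.
Start: joints at [1.251, 0.3, 1.521, -0, 1.321, -0.067], TCP at [0.138, 0.533, 0.224] pointing down, gripper open.
Joint ranges: [-3.03, 3.03], [-0.79, 2.21], [0.23, 2.52], [-1.04, 4.18], [0, 3.07], [-2.55, 2.55]. Speed limits (rad/s): [2.22, 2.22, 2.57, 3.14, 3.14, 3.14].

## Interface

Orientations are given as [roll, pitch, yaw] about the fixed x, y, z axes, in that order (R = Rz(yaw) Ry(pitch) Rx(roll)).
In Python, from station import get_obs, cams, workorder gives the robot as it stands.
- The arm moves only by the shell command python3 -m handwheel 'ROWS' [FORCE]. ROWS is JSON, a list of rows, each an object of numbers: "fingers": the opening, from -1 (shut) to 1 (fully open); "x", "y", "z": the shift along the tool's x, y, z in m; "spin": the turn about the tool's y in degrees. In form: [{"fingers": .., "x": .., "y": .., "z": .., "spin": ..}, ...]. A call has exactly 10 rows; each row is the pose to reach, as a shift and turn from the pose commanded when the call began, along the tool's axes at that moment; what a row does not reach only later rows make up. A row lasts 1/10 s, in which the tool goes at most 50 mm and 8.59 degrees, less where a joint would pass 70% of its speed; a pose out of reach is approached as far as the arm can. A call with a gripper value outside its range is refused whole. The fingers move at their own pace and stop on an object; FORCE is the grip in N (left out, the last holds). Time passes only in rows, so rows that repeat a pose let the fingers close, or fill a call up. It gives the time, the measured TCP pose, the force and the opening at its end, in the units of the state.
- get_obs(): the state, without advancing time (a new reading comes with each control period).
- cams.camera(name): name is "scene" or "side" or "wrist"; returns (picture, depth): 420x560x3 uint8, red, green, blue; 420x560 float32, m along the optical axis (not along the pixel's ray), 0 where there is no reading.
- cams.get_calibration(name): a dict with "fx", "fy", "cx", "cy" (pixels), "view" (4x4, takes a point from world to camera coordinates). Camera axes: x right, y down, z forward; pixel columns grow to the right and rows downward; lengths in m; the calibration is good to about 2 mm. A picture is of the moment at which its call begins: read the wrist's pose just before it. get_calibration takes no time and is no camera call; for the wrist camera it gives the pose at the moment of the call.
- workorder.hand_in(): hands the job in, once; it reports no verdict.
The state is a dict: "time_s": time; "qpos": joint angles; "joint_vel": joint speeds; "tau": joint torques, N m; "ee_pos": TCP position; "eef_rot": TCP orientation; "force": force on the tool from outside, world axes, zero at the start; "moment": the same for the moment, N m; "grip_width": finger opening in m.
Only numpy, scipy, OpenCV 4.12 (cv2) and the standard library are available. Lean on these libraries where they do the work, as an engineer would, in place of code of your own. Each camera call takes 0.05 s, during which the arm holds its last target. There are 200 camera calls.

## Task

Set the router jig for the next cut: with a fingertip, gently push three of its index pins down until each head rests on its block - first the one with the large round head, then the square one, then the small round one. Leave the bar-headed pin up, do not pull any pin up or lift anything, and do not disturb the workpiece or the other things on the bench.

Things in the scene. Friction and masses are not known exactly. Their poses are not given: they have to be found in the camera images.
- jig: Router jig bed: plywood board 190 x 280 x 18 mm fixed to the bench; origin at the centre of its underside, x across (190), y along (280), z up. One block with an index pin stands near each of its four corners, at (+-56, +-105) mm in this frame; which pin is at which corner changes.
- block_large: Brown wooden block 54 x 54 x 36 mm, fixed on the jig bed, origin at the centre of its underside (18 mm above the table), top face 54 mm above the table, axes along the jig's. It carries the steel index pin whose head is a large round flat disc, 46 mm across and 9 mm thick (the widest round head).
- pin_large_top (a point): Centre of the flat top of its steel head. Raised (joint 0) it is 77 mm above the table, home 63 mm. Head: a large round flat disc, 46 mm across and 9 mm thick (the widest round head). It moves with the pin.
- pin_large (a joint): How far this pin is pushed down (m): 0 = raised, head's underside 14 mm above its block; 0.014 = home, head resting on its block (hard stop); negative = pulled up. It starts between 0 and 0.003, takes about 4 N to slide and stays where it is left.
- block_square: Brown wooden block 54 x 54 x 36 mm, fixed on the jig bed, origin at the centre of its underside (18 mm above the table), top face 54 mm above the table, axes along the jig's. It carries the steel index pin whose head is a square plate, 31 x 31 mm and 9 mm thick, sides along the jig's.
- pin_square_top (a point): Centre of the flat top of its steel head. Raised (joint 0) it is 77 mm above the table, home 63 mm. Head: a square plate, 31 x 31 mm and 9 mm thick, sides along the jig's. It moves with the pin.
- pin_square (a joint): How far this pin is pushed down (m): 0 = raised, head's underside 14 mm above its block; 0.014 = home, head resting on its block (hard stop); negative = pulled up. It starts between 0 and 0.003, takes about 4 N to slide and stays where it is left.
- block_small: Brown wooden block 54 x 54 x 36 mm, fixed on the jig bed, origin at the centre of its underside (18 mm above the table), top face 54 mm above the table, axes along the jig's. It carries the steel index pin whose head is a small round flat disc, 20 mm across and 9 mm thick.
- pin_small_top (a point): Centre of the flat top of its steel head. Raised (joint 0) it is 77 mm above the table, home 63 mm. Head: a small round flat disc, 20 mm across and 9 mm thick. It moves with the pin.
- pin_small (a joint): How far this pin is pushed down (m): 0 = raised, head's underside 14 mm above its block; 0.014 = home, head resting on its block (hard stop); negative = pulled up. It starts between 0 and 0.003, takes about 4 N to slide and stays where it is left.
- block_bar: Brown wooden block 54 x 54 x 36 mm, fixed on the jig bed, origin at the centre of its underside (18 mm above the table), top face 54 mm above the table, axes along the jig's. It carries the steel index pin whose head is a narrow bar, 13 mm (block x) by 48 mm (block y) and 9 mm thick; this pin is to stay up.
- pin_bar_top (a point): Centre of the flat top of its steel head. Raised (joint 0) it is 77 mm above the table, home 63 mm. Head: a narrow bar, 13 mm (block x) by 48 mm (block y) and 9 mm thick; this pin is to stay up. It moves with the pin.
- pin_bar (a joint): How far this pin is pushed down (m): 0 = raised, head's underside 14 mm above its block; 0.014 = home, head resting on its block (hard stop); negative = pulled up. It starts between 0 and 0.003, takes about 4 N to slide and stays where it is left.
- blank: Pine workpiece 42 x 190 mm, 38 mm high with a narrower ridge on top, lying loose on the jig bed between the blocks, its length along the jig's y; origin centre of underside. Leave alone.
- bolt: Loose steel bolt standing on its head on the jig bed between two blocks, 19 mm across, 40 mm high; origin centre of underside. Leave alone.
- dowel: Loose wooden dowel stub standing on the jig bed between the other two blocks, 18 mm across, 35 mm high; origin centre of underside. Leave alone.
- glue: Loose white glue bottle, 56 mm across, 150 mm high, beside the jig; origin centre of underside. Leave alone.
- tape: Loose paper tape roll lying flat, 100 mm across, 25 mm high, beside the jig; origin centre of underside. Leave alone.
- screwdriver: Loose screwdriver lying beside the jig; origin under its middle. Leave alone.
- hammer: Loose hammer lying beyond the jig; origin under its middle. Leave alone.
- pencil: Loose flat carpenter's pencil, 175 x 14 x 9 mm, beside the jig; origin centre of underside. Leave alone.

How it is judged:
On the way, in this order (a step that is already met when the one before it is completed fails the run):
1. the large round pin is home (value of joint pin_large above 0.012 m), for 0.2 s.
2. the square pin is home (value of joint pin_square above 0.012 m), for 0.2 s.
3. the small round pin is home (value of joint pin_small above 0.012 m), for 0.2 s.
At the end, for the whole second after the job is handed in: The large round, square and small round pins are each pushed down at least 12 mm of 14 mm, the bar-headed pin is within 6 mm (down) or 5 mm (up) of raised, the workpiece is within 15 mm, the bolt and dowel within 20 mm and everything else loose within 30 mm of where it began (value of joint each of pin_large, pin_square, pin_small above 0.012 m and value of joint pin_bar between -0.005 and 0.006 m and distance of blank from where it was at the start of the episode below 0.015 m and distance of each of bolt, dowel from where it was at the start of the episode below 0.02 m and distance of each of glue, tape, screwdriver, hammer, pencil from where it was at the start of the episode below 0.03 m); the robot touches nothing.
It fails at once if a pin is pulled up by more than 5 mm (value of joint any of pin_large, pin_square, pin_small, pin_bar below -0.005 m).
It fails at once if the bar-headed pin is pushed down by more than 6 mm (value of joint pin_bar above 0.006 m).
It fails at once if a pin or its block is pressed with more than 35 N (contact force between any of the fingers, the arm and block_large above 35 N or contact force between any of the fingers, the arm and block_square above 35 N or contact force between any of the fingers, the arm and block_small above 35 N or contact force between any of the fingers, the arm and block_bar above 35 N).
It fails at once if the workpiece is moved by 15 mm, the bolt or dowel by 20 mm, or another loose thing by 30 mm (distance of blank from where it was at the start of the episode above 0.015 m or distance of any of bolt, dowel from where it was at the start of the episode above 0.02 m or distance of any of glue, tape, screwdriver, hammer, pencil from where it was at the start of the episode above 0.03 m).
It also fails if it takes over 48 s, if anything falls off the work surface, if the arm or the gripper's body presses on something with over 40 N, if the wrist force passes 120 N, or if a joint passes its speed limit or range.

## Working session

There is one attempt and no reset: what is moved stays moved. The work goes in short steps, Python scripts to look and compute and a shell command to move; the robot and the scene stay as the last step left them, time stands still between calls to the robot, and variables do not carry over. Pictures are saved under pics/ and viewed, about 8 in all and at most 12, crops included, and the job is handed in when it is done.

```bash
mkdir -p pics; ls; python3 - <<'E'
from station import get_obs,cams
import cv2,numpy as np
o=get_obs();print(o)
for n in ["scene","side"]:
    p,d=cams.camera(n);np.savez(f"pics/{n}0.npz",p=p,d=d,**{k:v for k,v in cams.get_calibration(n).items()})
    print(n,cams.get_calibration(n))
    cv2.imwrite(f"pics/{n}0.png",p[...,::-1])
E
```

```text
pics
{'time_s': 0.0, 'qpos': array([ 1.25140407e+00,  3.00482691e-01,  1.52155777e+00, -9.87403440e-06,
        1.32069319e+00, -6.66072758e-02]), 'joint_vel': array([-0.00045308, -0.00138209,  0.00044347,  0.00196645, -0.00039173,
        0.0014344 ]), 'tau': array([-7.88272810e-04, -5.31800008e+01, -3.52737951e+01,  7.08070910e-02,
        2.44584319e-02, -7.28276336e-05]), 'ee_pos': array([0.13749236, 0.53229938, 0.22388982]), 'eef_rot': array([-1.57072993e+00,  1.13909564e-03,  1.31801383e+00]), 'force': array([-0.01323306, -0.09619102, -0.70566336]), 'moment': array([-0.00337507, -0.0334147 ,  0.0111744 ]), 'grip_width': 0.09389687081521808}
scene {'fx': 545.2286473419961, 'fy': 545.2286473419961, 'cx': 275.79153419380026, 'cy': 205.25684094029438, 'view': array([[-0.65132603,  0.75874494,  0.0089737 ,  0.38698719],
       [ 0.51682962,  0.45225655, -0.72687768, -0.24406925],
       [-0.55557317, -0.46879648, -0.68670832,  1.70248058],
       [ 0.        ,  0.        ,  0.        ,  1.        ]])}
side {'fx': 428.73527901638107, 'fy': 428.73527901638107, 'cx': 277.82483835467787, 'cy': 206.09485526483465, 'view': array([[ 0.82419628, -0.56621029, -0.01031466, -0.48270925],
       [-0.29195545, -0.40923309, -0.86445954,  0.22236644],
       [ 0.48524479,  0.71549576, -0.50259657,  0.96365675],
       [ 0.        ,  0.        ,  0.        ,  1.        ]])}
```

View pics/scene0.png

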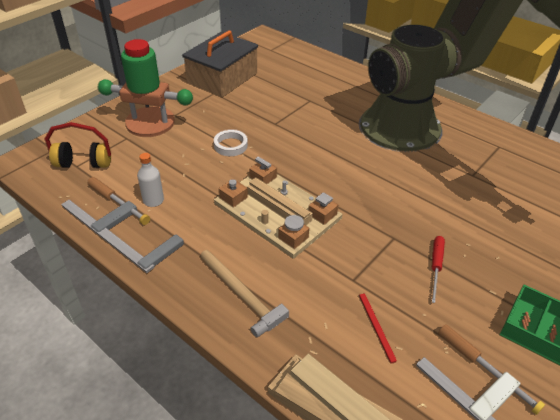

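View pics/side0.png

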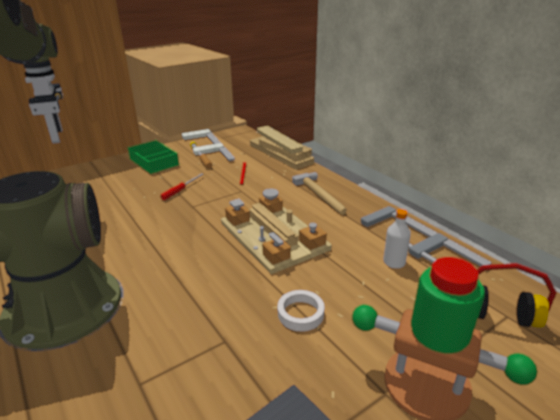

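The scene view shows the jig at about (278,207): large round head (294,224), square (323,201), small round (233,185), bar (263,163). The side view agrees. I'll measure the heads next.

```bash
cat > h.py <<'E'
import numpy as np,cv2
def ray(c,u,v,z):
    V=c["view"];R=V[:3,:3];o=-R.T@V[:3,3]
    d=R.T@np.array([(u-c["cx"])/c["fx"],(v-c["cy"])/c["fy"],1]);return o+d*(z-o[2])/d[2]
def cloud(c,d):
    v,u=np.indices(d.shape);P=np.stack([(u-c["cx"])/c["fx"]*d,(v-c["cy"])/c["fy"]*d,d],-1)
    V=c["view"];return (P-V[:3,3])@V[:3,:3]
E
python3 - <<'E'
from h import *
for n,box in [("scene",(205,145,350,255)),("side",(210,175,340,275))]:
    c=np.load(f"pics/{n}0.npz");W=cloud(c,c["d"])
    z=W[...,2];m=((z>.066)&(z<.09)&(c["d"]>0)).astype(np.uint8)
    M=np.zeros_like(m);x0,y0,x1,y1=box;M[y0:y1,x0:x1]=m[y0:y1,x0:x1]
    k,l,s,cen=cv2.connectedComponentsWithStats(M)
    for i in range(1,k):
        if s[i,4]>8: print(n,cen[i].round(1),s[i,4],np.median(W[l==i],0).round(4),np.ptp(W[l==i],axis=0).round(3))
    crop=cv2.resize(c["p"][y0:y1,x0:x1,::-1],None,fx=5,fy=5,interpolation=cv2.INTER_CUBIC);cv2.imwrite(f"pics/{n}0c.png",crop)
E
```

```text
scene [262.4 162.5] 93 [ 0.4844 -0.1434  0.0761] [0.018 0.049 0.016]
scene [232.  182.9] 44 [ 0.5958 -0.1469  0.074 ] [0.022 0.018 0.011]
scene [323.4 199. ] 143 [0.4915 0.0654 0.0767] [0.033 0.034 0.015]
scene [293.5 222.6] 249 [0.6036 0.0623 0.0758] [0.046 0.046 0.013]
side [269.9 193.3] 117 [0.5963 0.0563 0.073 ] [0.045 0.049 0.01 ]
side [236.  203.5] 91 [0.4847 0.0597 0.0737] [0.032 0.036 0.01 ]
side [312.2 225.8] 39 [ 0.5895 -0.1534  0.0722] [0.018 0.021 0.008]
side [275.6 239. ] 91 [ 0.4767 -0.1485  0.0736] [0.015 0.047 0.011]
```

View pics/scene0c.png

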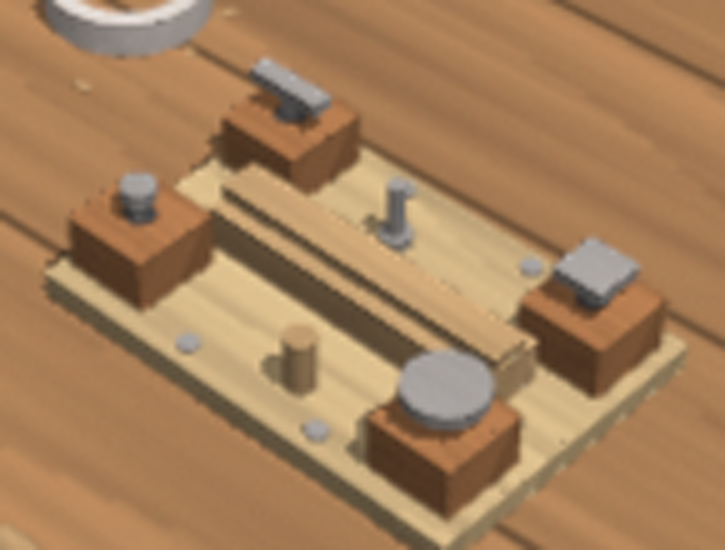

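```bash
python3 -m handwheel '[{"fingers":-1,"x":-0.01,"y":0,"z":-0.016,"spin":0},{"fingers":-1,"x":-0.03,"y":0,"z":-0.049,"spin":0},{"fingers":-1,"x":-0.05,"y":0,"z":-0.082,"spin":0},{"fingers":-1,"x":-0.073,"y":0,"z":-0.12,"spin":0},{"fingers":-1,"x":-0.096,"y":0,"z":-0.158,"spin":0},{"fingers":-1,"x":-0.119,"y":0,"z":-0.196,"spin":0},{"fingers":-1,"x":-0.142,"y":0,"z":-0.234,"spin":0},{"fingers":-1,"x":-0.165,"y":0,"z":-0.272,"spin":0},{"fingers":-1,"x":-0.188,"y":0,"z":-0.31,"spin":0},{"fingers":-1,"x":-0.211,"y":0,"z":-0.348,"spin":0}]' 10
python3 - <<'E'
from station import get_obs
import numpy as np
o=get_obs();y=o["eef_rot"][2];d=np.array([.6,.059])-o["ee_pos"][:2]
print(o["ee_pos"],o["eef_rot"],"x,z:",d@[np.cos(y),np.sin(y)],d@[-np.sin(y),np.cos(y)])
E
```

```text
time_s: 1.1
ee_pos: [0.4226, 0.2396, 0.2243]
eef_rot: [-1.571, 0.0, 1.318]
force: [0.3, 0.9, 0.2]
grip_width: 0.0174
[0.42263748 0.23957733 0.22433829] [-1.57056157e+00  1.16576397e-04  1.31789426e+00] x,z: -0.13045450831478617 -0.2169037975688185
```

```bash
python3 -m handwheel '[{"fingers":-1,"x":-0.022,"y":0,"z":-0.037,"spin":0},{"fingers":-1,"x":-0.044,"y":0,"z":-0.074,"spin":0},{"fingers":-1,"x":-0.066,"y":0,"z":-0.111,"spin":0},{"fingers":-1,"x":-0.088,"y":0,"z":-0.147,"spin":0},{"fingers":-1,"x":-0.107,"y":0,"z":-0.178,"spin":0},{"fingers":-1,"x":-0.12,"y":0,"z":-0.2,"spin":0},{"fingers":-1,"x":-0.128,"y":0,"z":-0.213,"spin":0},{"fingers":-1,"x":-0.131,"y":0,"z":-0.217,"spin":0},{"fingers":-1,"x":-0.131,"y":0,"z":-0.217,"spin":0},{"fingers":-1,"x":-0.131,"y":0,"z":-0.217,"spin":0}]'
python3 - <<'E'
from station import get_obs,cams
from h import *
o=get_obs();c=cams.get_calibration("wrist");p,d=cams.camera("wrist")
cv2.imwrite("pics/w1.png",p[...,::-1]);np.savez("pics/w1.npz",p=p,d=d,ee=o["ee_pos"],rot=o["eef_rot"],**c)
print(o["ee_pos"],o["grip_width"]);W=cloud(c,d);V=c["view"];print(-V[:3,:3].T@V[:3,3],c["fx"],V[2,:3])
z=W[...,2];m=((z>.066)&(z<.09)&(d>0)).astype(np.uint8)
k,l,s,cen=cv2.connectedComponentsWithStats(m)
for i in range(1,k):
    if s[i,4]>40:
        u,v=cen[i]; print(cen[i].round(1),s[i],np.median(W[l==i],0).round(4),np.ptp(W[l==i],axis=0).round(3),W[l==i].mean(0).round(4))
E
```

```text
time_s: 2.1
ee_pos: [0.5985, 0.061, 0.2246]
eef_rot: [-1.571, -0.0, 1.319]
force: [-0.2, 0.0, 0.7]
grip_width: 0.0006
[0.59854728 0.06095127 0.22455202] 0.0006322125810024096
[0.51802097 0.08166471 0.38339807] 340.78135049079543 [ 0.27293957 -0.0678601  -0.95963483]
[250.8  81. ] [ 229   59   44   45 1426] [0.4879 0.0663 0.0748] [0.032 0.032 0.011] [0.488  0.0663 0.0748]
[ 25.3 134. ] [  0 122  54  26 852] [ 0.4805 -0.139   0.074 ] [0.015 0.049 0.01 ] [ 0.4805 -0.1393  0.0736]
[278.6 204. ] [ 255  180   48   48 1808] [0.5987 0.0623 0.0738] [0.046 0.045 0.01 ] [0.5988 0.0622 0.0737]
[ 71.3 247.3] [ 60 237  24  21 364] [ 0.591  -0.1456  0.0721] [0.019 0.02  0.009] [ 0.5911 -0.146   0.0716]
```

View pics/w1.png

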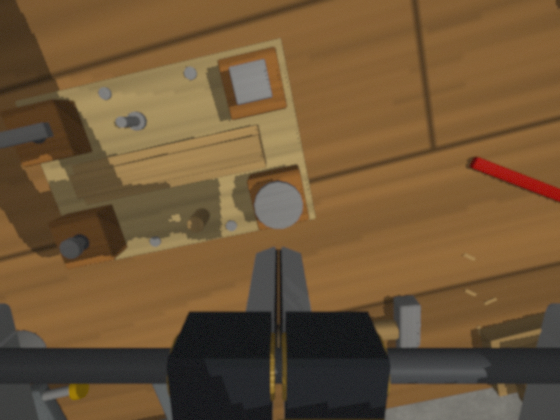

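Wrist view: the large head at (279,204) sits directly ahead of the shut fingertips, the square head is at (251,81), the small at (71,247) and the bar at (25,134). The three views agree to a few mm, so I'm pushing the large pin.

```bash
python3 -m handwheel '[{"fingers":-1,"x":0,"y":0.02,"z":0,"spin":0},{"fingers":-1,"x":0,"y":0.05,"z":0,"spin":0},{"fingers":-1,"x":0,"y":0.08,"z":0,"spin":0},{"fingers":-1,"x":0,"y":0.105,"z":0,"spin":0},{"fingers":-1,"x":0,"y":0.118,"z":0,"spin":0},{"fingers":-1,"x":0,"y":0.123,"z":0,"spin":0},{"fingers":-1,"x":0,"y":0.125,"z":0,"spin":0},{"fingers":-1,"x":0,"y":0.127,"z":0,"spin":0},{"fingers":-1,"x":0,"y":0.129,"z":0,"spin":0},{"fingers":-1,"x":0,"y":0.131,"z":0,"spin":0}]'
python3 -m handwheel '[{"fingers":-1,"x":0,"y":0.001,"z":0,"spin":0},{"fingers":-1,"x":0,"y":0.002,"z":0,"spin":0},{"fingers":-1,"x":0,"y":0.003,"z":0,"spin":0},{"fingers":-1,"x":0,"y":0.004,"z":0,"spin":0},{"fingers":-1,"x":0,"y":0.005,"z":0,"spin":0},{"fingers":-1,"x":0,"y":0.006,"z":0,"spin":0},{"fingers":-1,"x":0,"y":0.007,"z":0,"spin":0},{"fingers":-1,"x":0,"y":0.008,"z":0,"spin":0},{"fingers":-1,"x":0,"y":0.009,"z":0,"spin":0},{"fingers":-1,"x":0,"y":0.009,"z":0,"spin":0}]'
```

```text
time_s: 3.15
ee_pos: [0.5994, 0.0601, 0.0941]
eef_rot: [-1.572, -0.0, 1.318]
force: [-0.0, -0.2, 3.2]
grip_width: 0.0005
time_s: 4.15
ee_pos: [0.5989, 0.06, 0.0842]
eef_rot: [-1.57, 0.0, 1.318]
force: [0.6, 0.0, 2.6]
grip_width: 0.0002
```

```bash
python3 -m handwheel '[{"fingers":-1,"x":0,"y":0.0003,"z":0,"spin":0},{"fingers":-1,"x":0,"y":0.0006,"z":0,"spin":0},{"fingers":-1,"x":0,"y":0.0009,"z":0,"spin":0},{"fingers":-1,"x":0,"y":0.0012,"z":0,"spin":0},{"fingers":-1,"x":0,"y":0.0014,"z":0,"spin":0},{"fingers":-1,"x":0,"y":0.0016,"z":0,"spin":0},{"fingers":-1,"x":0,"y":0.0018,"z":0,"spin":0},{"fingers":-1,"x":0,"y":0.002,"z":0,"spin":0},{"fingers":-1,"x":0,"y":0.002,"z":0,"spin":0},{"fingers":-1,"x":0,"y":0.002,"z":0,"spin":0}]'
```

```text
time_s: 5.15
ee_pos: [0.5989, 0.06, 0.0823]
eef_rot: [-1.57, 0.0, 1.318]
force: [-0.3, -1.0, 3.3]
grip_width: 0.0
```

```bash
python3 -m handwheel '[{"fingers":-1,"x":0,"y":0.0001,"z":0,"spin":0},{"fingers":-1,"x":0,"y":0.0002,"z":0,"spin":0},{"fingers":-1,"x":0,"y":0.0003,"z":0,"spin":0},{"fingers":-1,"x":0,"y":0.0004,"z":0,"spin":0},{"fingers":-1,"x":0,"y":0.0005,"z":0,"spin":0},{"fingers":-1,"x":0,"y":0.0006,"z":0,"spin":0},{"fingers":-1,"x":0,"y":0.0006,"z":0,"spin":0},{"fingers":-1,"x":0,"y":0.0006,"z":0,"spin":0},{"fingers":-1,"x":0,"y":0.0006,"z":0,"spin":0},{"fingers":-1,"x":0,"y":0.0006,"z":0,"spin":0}]'
```

```text
time_s: 6.15
ee_pos: [0.599, 0.0601, 0.0823]
eef_rot: [-1.571, 0.0, 1.318]
force: [-3.7, -0.7, 8.0]
grip_width: 0.0002
```

```bash
python3 -m handwheel '[{"fingers":-1,"x":0,"y":-0.015,"z":0,"spin":0},{"fingers":-1,"x":0,"y":-0.045,"z":0,"spin":0},{"fingers":-1,"x":-0.003,"y":-0.06,"z":0.015,"spin":0},{"fingers":-1,"x":-0.01,"y":-0.06,"z":0.045,"spin":0},{"fingers":-1,"x":-0.017,"y":-0.06,"z":0.075,"spin":0},{"fingers":-1,"x":-0.022,"y":-0.06,"z":0.098,"spin":0},{"fingers":-1,"x":-0.0245,"y":-0.06,"z":0.109,"spin":0},{"fingers":-1,"x":-0.0245,"y":-0.06,"z":0.109,"spin":0},{"fingers":-1,"x":-0.0245,"y":-0.06,"z":0.109,"spin":0},{"fingers":-1,"x":-0.0245,"y":-0.06,"z":0.109,"spin":0}]'
python3 - <<'E'
from station import get_obs,cams
from h import *
o=get_obs();c=cams.get_calibration("wrist");p,d=cams.camera("wrist")
cv2.imwrite("pics/w2.png",p[...,::-1])
print(o["ee_pos"]);W=cloud(c,d)
z=W[...,2];m=((z>.057)&(z<.09)&(d>0)).astype(np.uint8)
k,l,s,cen=cv2.connectedComponentsWithStats(m)
for i in range(1,k):
    if s[i,4]>40: print(cen[i].round(1),s[i],np.median(W[l==i],0).round(4),np.ptp(W[l==i],axis=0).round(3),W[l==i].mean(0).round(4))
E
```

```text
time_s: 7.15
ee_pos: [0.4881, 0.0636, 0.142]
eef_rot: [-1.571, -0.0, 1.318]
force: [0.1, 0.7, -0.3]
grip_width: 0.0007
[0.48807327 0.06356068 0.14203118]
[280.7 229.3] [ 255  207   51   44 1693] [0.4844 0.0675 0.0747] [0.032 0.032 0.011] [0.4848 0.067  0.0745]
[ 20.5 285.2] [  0 272  45  28 837] [ 0.4794 -0.1305  0.0738] [0.014 0.033 0.019] [ 0.4795 -0.1313  0.0727]
[ 67.  401.4] [ 53 387  28  29 583] [ 0.5892 -0.1449  0.0718] [0.021 0.02  0.017] [ 0.5897 -0.1455  0.07  ]
```

View pics/w2.png

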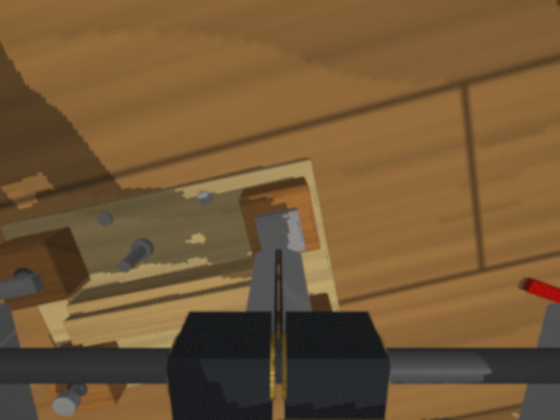

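The fingertips overlap the near part of the square head at (281,229), so they are lined up with it. Pushing now.

```bash
python3 -m handwheel '[{"fingers":-1,"x":0,"y":0.015,"z":0,"spin":0},{"fingers":-1,"x":0,"y":0.033,"z":0,"spin":0},{"fingers":-1,"x":0,"y":0.041,"z":0,"spin":0},{"fingers":-1,"x":0,"y":0.043,"z":0,"spin":0},{"fingers":-1,"x":0,"y":0.045,"z":0,"spin":0},{"fingers":-1,"x":0,"y":0.047,"z":0,"spin":0},{"fingers":-1,"x":0,"y":0.049,"z":0,"spin":0},{"fingers":-1,"x":0,"y":0.05,"z":0,"spin":0},{"fingers":-1,"x":0,"y":0.051,"z":0,"spin":0},{"fingers":-1,"x":0,"y":0.052,"z":0,"spin":0}]'
python3 -m handwheel '[{"fingers":-1,"x":0,"y":0.001,"z":0,"spin":0},{"fingers":-1,"x":0,"y":0.002,"z":0,"spin":0},{"fingers":-1,"x":0,"y":0.003,"z":0,"spin":0},{"fingers":-1,"x":0,"y":0.004,"z":0,"spin":0},{"fingers":-1,"x":0,"y":0.005,"z":0,"spin":0},{"fingers":-1,"x":0,"y":0.0055,"z":0,"spin":0},{"fingers":-1,"x":0,"y":0.006,"z":0,"spin":0},{"fingers":-1,"x":0,"y":0.0065,"z":0,"spin":0},{"fingers":-1,"x":0,"y":0.007,"z":0,"spin":0},{"fingers":-1,"x":0,"y":0.007,"z":0,"spin":0}]'
```

```text
time_s: 8.2
ee_pos: [0.4878, 0.0636, 0.0901]
eef_rot: [-1.572, -0.0, 1.318]
force: [2.4, 0.6, 3.7]
grip_width: 0.0003
time_s: 9.2
ee_pos: [0.4873, 0.0636, 0.0828]
eef_rot: [-1.571, 0.0, 1.318]
force: [0.2, 0.5, 2.4]
grip_width: 0.0008
```

```bash
python3 -m handwheel '[{"fingers":-1,"x":0,"y":0.0001,"z":0,"spin":0},{"fingers":-1,"x":0,"y":0.0002,"z":0,"spin":0},{"fingers":-1,"x":0,"y":0.0003,"z":0,"spin":0},{"fingers":-1,"x":0,"y":0.0004,"z":0,"spin":0},{"fingers":-1,"x":0,"y":0.0005,"z":0,"spin":0},{"fingers":-1,"x":0,"y":0.0006,"z":0,"spin":0},{"fingers":-1,"x":0,"y":0.0007,"z":0,"spin":0},{"fingers":-1,"x":0,"y":0.0008,"z":0,"spin":0},{"fingers":-1,"x":0,"y":0.0008,"z":0,"spin":0},{"fingers":-1,"x":0,"y":0.0008,"z":0,"spin":0}]'
```

```text
time_s: 10.2
ee_pos: [0.4874, 0.0636, 0.0822]
eef_rot: [-1.571, 0.0, 1.318]
force: [-0.5, 1.2, 6.3]
grip_width: 0.0004
```

```bash
python3 -m handwheel '[{"fingers":-1,"x":0,"y":-0.015,"z":0,"spin":0},{"fingers":-1,"x":0,"y":-0.045,"z":0,"spin":0},{"fingers":-1,"x":-0.012,"y":-0.06,"z":-0.01,"spin":0},{"fingers":-1,"x":-0.042,"y":-0.06,"z":-0.036,"spin":0},{"fingers":-1,"x":-0.076,"y":-0.06,"z":-0.065,"spin":0},{"fingers":-1,"x":-0.11,"y":-0.06,"z":-0.094,"spin":0},{"fingers":-1,"x":-0.142,"y":-0.06,"z":-0.122,"spin":0},{"fingers":-1,"x":-0.166,"y":-0.06,"z":-0.143,"spin":0},{"fingers":-1,"x":-0.178,"y":-0.06,"z":-0.153,"spin":0},{"fingers":-1,"x":-0.18,"y":-0.06,"z":-0.1545,"spin":0}]'
python3 - <<'E'
from station import get_obs,cams
from h import *
for n in ["scene","side","wrist"]:
    o=get_obs();c=cams.get_calibration(n);p,d=cams.camera(n)
    if n=="wrist":cv2.imwrite("pics/w3.png",p[...,::-1])
    else: 
        u,v={"scene":(233,185),"side":(312,226)}[n]
        cv2.imwrite(f"pics/{n}3c.png",cv2.resize(p[v-45:v+30,u-50:u+50,::-1],None,fx=5,fy=5,interpolation=cv2.INTER_CUBIC))
print(o["ee_pos"],o["force"])
a=[cv2.imread(f"pics/{n}3c.png") for n in("scene","side")];w=cv2.imread("pics/w3.png")[170:420,100:460]
w=cv2.resize(w,(300,208));im=np.zeros((583,800,3),np.uint8)
im[:300,:400]=cv2.resize(a[0],(400,300));im[:300,400:]=cv2.resize(a[1],(400,300));im[300:508,:300]=w;cv2.imwrite("pics/mix3.png",im)
E
```

```text
time_s: 11.2
ee_pos: [0.5918, -0.1507, 0.141]
eef_rot: [-1.569, 0.0, 1.316]
force: [-0.2, -0.1, -0.5]
grip_width: 0.0007
[ 0.5914809  -0.14901145  0.14140757] [-0.52881971  0.04294648  0.22887025]
```

View pics/mix3.png

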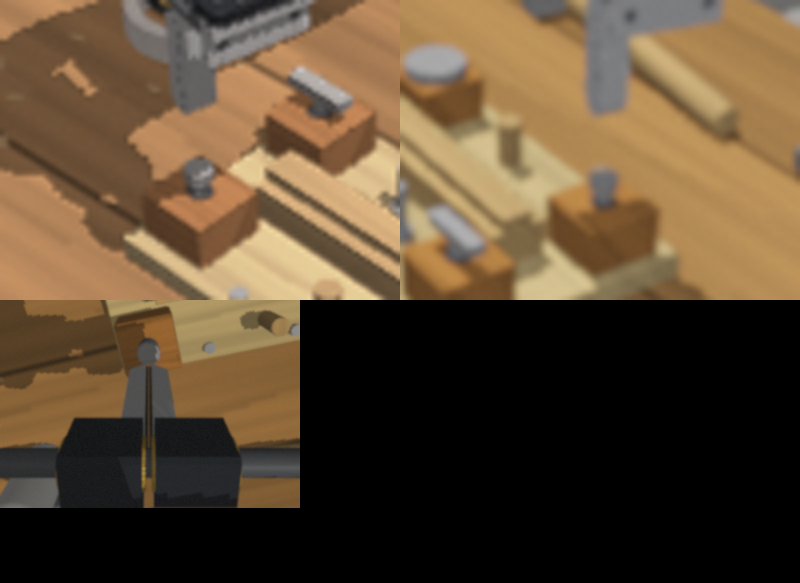

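In all three views the fingertips sit above the small head: scene 197 vs 200, side 607 vs 603, and centred in the wrist view. Pushing it.

```bash
python3 -m handwheel '[{"fingers":-1,"x":0,"y":0.015,"z":0,"spin":0},{"fingers":-1,"x":0,"y":0.033,"z":0,"spin":0},{"fingers":-1,"x":0,"y":0.041,"z":0,"spin":0},{"fingers":-1,"x":0,"y":0.043,"z":0,"spin":0},{"fingers":-1,"x":0,"y":0.045,"z":0,"spin":0},{"fingers":-1,"x":0,"y":0.047,"z":0,"spin":0},{"fingers":-1,"x":0,"y":0.049,"z":0,"spin":0},{"fingers":-1,"x":0,"y":0.05,"z":0,"spin":0},{"fingers":-1,"x":0,"y":0.051,"z":0,"spin":0},{"fingers":-1,"x":0,"y":0.052,"z":0,"spin":0}]'
python3 -m handwheel '[{"fingers":-1,"x":0,"y":0.001,"z":0,"spin":0},{"fingers":-1,"x":0,"y":0.002,"z":0,"spin":0},{"fingers":-1,"x":0,"y":0.003,"z":0,"spin":0},{"fingers":-1,"x":0,"y":0.004,"z":0,"spin":0},{"fingers":-1,"x":0,"y":0.0045,"z":0,"spin":0},{"fingers":-1,"x":0,"y":0.005,"z":0,"spin":0},{"fingers":-1,"x":0,"y":0.0055,"z":0,"spin":0},{"fingers":-1,"x":0,"y":0.006,"z":0,"spin":0},{"fingers":-1,"x":0,"y":0.006,"z":0,"spin":0},{"fingers":-1,"x":0,"y":0.006,"z":0,"spin":0}]'
```

```text
time_s: 12.35
ee_pos: [0.5922, -0.1493, 0.0903]
eef_rot: [-1.571, -0.0, 1.318]
force: [0.8, 0.9, 3.1]
grip_width: 0.0003
time_s: 13.35
ee_pos: [0.5919, -0.1493, 0.084]
eef_rot: [-1.57, 0.0, 1.318]
force: [1.9, 0.4, 2.6]
grip_width: 0.0004
```

```bash
python3 -m handwheel '[{"fingers":-1,"x":0,"y":0.0003,"z":0,"spin":0},{"fingers":-1,"x":0,"y":0.0006,"z":0,"spin":0},{"fingers":-1,"x":0,"y":0.0009,"z":0,"spin":0},{"fingers":-1,"x":0,"y":0.0012,"z":0,"spin":0},{"fingers":-1,"x":0,"y":0.0014,"z":0,"spin":0},{"fingers":-1,"x":0,"y":0.0016,"z":0,"spin":0},{"fingers":-1,"x":0,"y":0.0018,"z":0,"spin":0},{"fingers":-1,"x":0,"y":0.002,"z":0,"spin":0},{"fingers":-1,"x":0,"y":0.0021,"z":0,"spin":0},{"fingers":-1,"x":0,"y":0.0021,"z":0,"spin":0}]'
```

```text
time_s: 14.35
ee_pos: [0.5919, -0.1493, 0.0822]
eef_rot: [-1.571, 0.0, 1.318]
force: [-0.5, 0.5, 6.1]
grip_width: 0.0004
```

Same stop height (TCP 0.0822) and the same force rise. Next I retreat upward and check all four pins.

```bash
python3 -m handwheel '[{"fingers":-1,"x":0,"y":-0.015,"z":0,"spin":0},{"fingers":-1,"x":0,"y":-0.045,"z":0,"spin":0},{"fingers":-1,"x":0,"y":-0.08,"z":0,"spin":0},{"fingers":-1,"x":0,"y":-0.115,"z":0,"spin":0},{"fingers":-1,"x":0,"y":-0.145,"z":0,"spin":0},{"fingers":-1,"x":0,"y":-0.165,"z":0,"spin":0},{"fingers":-1,"x":0,"y":-0.17,"z":0,"spin":0},{"fingers":-1,"x":0,"y":-0.17,"z":0,"spin":0},{"fingers":-1,"x":0,"y":-0.17,"z":0,"spin":0},{"fingers":-1,"x":0,"y":-0.17,"z":0,"spin":0}]'
python3 - <<'E'
from station import cams
from h import *
ims=[]
heads={"large":(.5995,.0605),"square":(.488,.0635),"small":(.592,-.149),"bar":(.481,-.146)}
for n,(x0,y0,x1,y1) in [("scene",(205,145,350,255)),("side",(210,175,340,275))]:
    c=cams.get_calibration(n);p,d=cams.camera(n);o=np.load(f"pics/{n}0.npz")
    ims.append(np.vstack([cv2.resize(q[y0:y1,x0:x1,::-1],(400,300),interpolation=cv2.INTER_CUBIC) for q in (o["p"],p)]))
    W=cloud(c,d);W0=cloud(o,o["d"])
    for k,h in heads.items():
        f=lambda w:np.percentile(w[(np.hypot(*(w[...,:2]-h).transpose(2,0,1))<.012)][:,2],90)
        print(n,k,"top z before/after",f(W0).round(4),f(W).round(4))
cv2.imwrite("pics/end.png",np.hstack(ims))
E
```

```text
time_s: 15.35
ee_pos: [0.5916, -0.1492, 0.2506]
eef_rot: [-1.569, -0.0, 1.318]
force: [-0.3, 0.0, -0.6]
grip_width: 0.0004
scene large top z before/after 0.0786 0.0659
scene square top z before/after 0.0791 0.0658
scene small top z before/after 0.0763 0.5388
scene bar top z before/after 0.0787 0.0777
side large top z before/after 0.0745 0.0621
side square top z before/after 0.0756 0.0623
side small top z before/after 0.0731 0.315
side bar top z before/after 0.0748 0.5685
```

View pics/end.png

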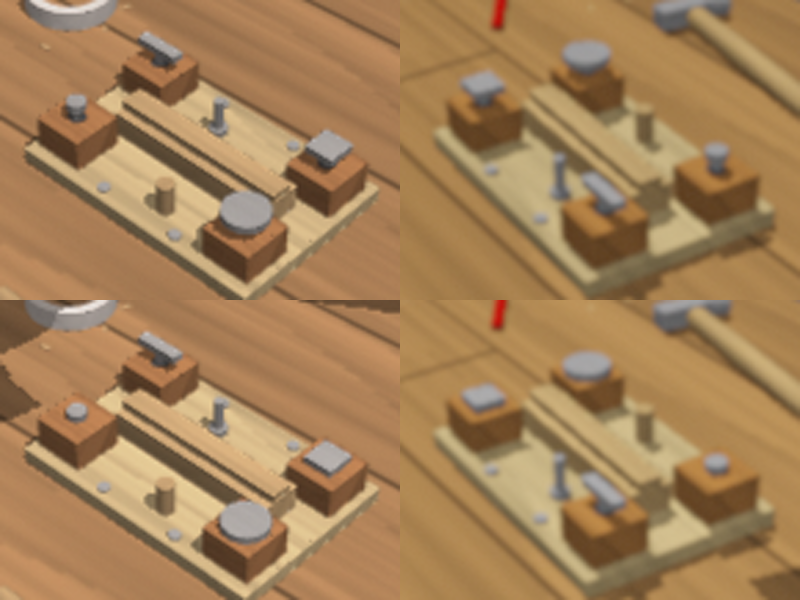

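Comparing before (top) and after (bottom), the large, square and small heads now rest on their blocks. The bar is still up, and the workpiece, bolt and dowel haven't moved. Handing in.

```bash
python3 -c "
from station import workorder;print(workorder.hand_in())"
```

```text
the job is handed in; nothing more can be done
None
```

I pushed the large round, square and small round pins down in that order, using the shut fingertips, and handed the job in at about 15.5 s of the 48 s allowed.

- **Home position:** all three pins stopped at the same height (TCP 0.0822–0.0823 m, fingertip about 63 mm above the table). The force readings at the end of each move were at most 8 N upward, against the 35 N limit. I did not see peaks between readings.
- **Final pictures:** all three heads rest on their blocks and the bar pin is still raised. The workpiece, bolt and dowel look unmoved, and the arm is well clear. I did not measure the other loose things afterwards; the fingers stayed above or over the jig throughout.
- **Depth check:** it confirmed about 13 mm of travel for the large and square pins in both views. It also showed the bar pin's height unchanged within 1 mm in the scene view.
- **Checks that failed or disagreed:** the depth check gave no usable reading for the small pin in either view, or for the bar pin in the side view, probably because the arm was in the way. For the small pin I relied on the stop height, the force rise and the pictures. The cameras also disagreed by up to about 9 mm on pin positions, so I aimed between them and checked with the wrist view.

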